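Slide the sterilising pan to its resting place and hold its basket up level

ROBOT

A 7-joint arm with a two-finger parallel gripper is mounted at the origin on the work surface. World frame = base frame: x ahead of the robot, y to its left, z up, the work surface at z = 0. Lengths are in m, angles in rad, forces in N, time in s.
With the tool pointing down it reaches from about 0.4 to 0.875 m from the base axis. Payload 6.5 kg.
Tool frame: the origin (TCP) lies at the very end of the fingers, on their centre line; the grasp point (between the pads) lies 19 mm behind it (arm.pinch_z is the z of the grasp point in the tool frame, in m); z points along the fingers, y is the line along which they close (so a half turn about z gives the same grasp; the last joint's range is limited). The gripper opens to 85 mm and grips with 20 to 120 N. Pads are 22 mm wide; open, the fingers measure 114 mm over their backs; the gripper's body (76 mm by 85 mm) begins 54 mm behind the grasp point. The pads swing forward as they close: fully open they stand 13 mm farther back than shut.
Start: joints at [1.086, 0.536, -0.004, 1.538, 0.003, 1.067, -0.071], TCP at [0.264, -0.594, 0.231] pointing down, gripper open.
Joint ranges: [-2.7, 2.7], [-0.37, 2.16], [-1.27, 1.26], [0.24, 2.4], [-1.31, 4.45], [0.19, 1.91], [-2.76, 2.76]. Speed limits (rad/s): [2.39, 2.39, 3.14, 3.14, 3.14, 3.14, 3.14].

INTERFACE

Orientations are given as a unit quaternion [x, y, z, w].
In Python, from cell import arm gives the robot as it stands.
- The arm moves only by the tool servo_tool, never from a script. Its argument "increments" is a list of rows, each a list of 7 numbers: the shift along the tool's x, y, z normalised to -1 to 1, where 1 is 500 mm, then the turn, a rotation vector about the tool's x, y, z normalised to -1 to 1, where 1 is 90 degrees, then the closure in counts, from 0 (fully open) to 255 (shut). A call has 1 to 5 rows; each row is the pose to reach, as a shift and turn from the pose commanded when the call began, along the tool's axes at that moment; what a row does not reach only later rows make up. A row lasts 1/10 s, in which the tool goes at most 50 mm and 8.59 degrees, less where a joint would pass 70% of its speed; a pose out of reach is approached as far as the arm can. A call with a number of a shift or a turn outside -1 to 1 is refused whole. A call with a gripper value outside its range is refused whole. The fingers move at their own pace and stop on an object; "newtons" is the grip in N (left out, the last holds). Time passes only in rows, so rows that repeat a pose let the fingers close. It gives the time, the measured TCP pose, the force, the opening and the grip force at its end, in the units of the state.
- arm.get_state(): the state, without advancing time (a new reading comes with each control period).
- arm.get_image(name): name is "scene" or "side" or "wrist"; returns (picture, depth): 400x640x3 uint8, blue, green, red; 400x640 float32, m along the optical axis (not along the pixel's ray), 0 where there is no reading.
- arm.camera_info(name): a dict with "fx", "fy", "cx", "cy" (pixels), "world_from_camera" (4x4, takes a point from camera to world coordinates); the wrist camera has in their place "hand_eye" (4x4, takes a point from camera to tool coordinates, whose origin is the TCP and whose axes are the flange's). Camera axes: x right, y down, z forward; pixel columns grow to the right and rows downward; lengths in m; the calibration is good to about 2 mm. A picture is of the moment at which its call begins: read the wrist's pose just before it. camera_info takes no time and is no camera call.
- arm.finish_job(): hands the job in; it is judged then, once.
Trained networks look in the newest picture that a camera, given by its name, has taken for a name from the list of things; names that differ only in an ending like _2 or _b are one class to them, and where a whole thing is asked for, a point or a joint stands for the part that bears it (a point fixed in the world has none). Each returns a list of dicts, best first, with "confidence" (0 to 1); they miss things now and then, are a little off and sometimes report something else, mostly with a low value. They report only what shows in the picture. A call takes as long as a camera call. They do not tell look-alikes from the thing itself.
- arm.find_in(camera, target): "location" ([row, column] in pixels, amid what is visible of it).
- arm.cut_out(camera, target): "region" (400x640 bool, what is visible of it) and "location" ([row, column] in pixels, amid what is visible of it).
- arm.place_of(camera, target): "location" ([row, column] in pixels: a listed point, or the origin of a listed thing).
The state is a dict: "time_s": time; "qpos": joint angles; "dq": joint speeds; "joint_efforts": joint torques, N m; "eef_pos": TCP position; "tcp_rot": TCP orientation; "ft_force": force on the tool from outside, world axes, zero at the start; "wrist_torque": the same for the moment, N m; "opening": opening from 0.0 (shut) to 1.0 (fully open); "gripper_force": force on a finger pad.
Only numpy, scipy, OpenCV 4.12 (cv2) and the standard library are available. Lean on these libraries where they do the work, as an engineer would, in place of code of your own. Each camera call takes 0.05 s, during which the arm holds its last target. There are 200 camera calls.

TASK

Slide the pan across the plate, without lifting it and with its basket still in it, from the round mark to the middle of the square mark. Then take the basket by its bail, lift it straight up until its underside is about 5 cm above the pan's rim, and keep it there over the pan, level and still, with the teether and the bottle cap in it; finish while holding it in the air. Leave the food box, the rattle and the feeding bottle where they are.

Things in the scene. Friction and masses are not known exactly. Their poses are not given: they have to be found in the camera images.
- plate: Dark steel warming plate, fixed, 260 (x) by 460 (y) by 12 mm high, on the white shelf. Origin: centre of its underside; z up. The two marks lie on its top 110 mm either side of its middle along its y; which is which changes.
- mark_round: Thin white painted circle, 172 mm in diameter, on the plate's top; flat, nothing to bump into. The pan starts on it. Origin: its centre, at the height of the plate's top (12 mm above the shelf).
- mark_square: Thin white painted square outline, 172 mm on a side, on the plate's top, flat. The pan's resting place. Origin: its centre, at the height of the plate's top.
- pan: Round aluminium pan, outer diameter 140 mm, 75 mm high, wall 4 mm, about 0.34 kg, loose on the plate. Origin: centre of its underside; z up. One straight stick handle along its -x (roughly towards the robot): black grip 18 mm wide (y) and 16 mm high (z), flat-sided, from 95 to 205 mm from the pan's axis, its centre line 55 mm above the pan's underside. The mass lies near the axis, so a pan pulled by the handle tends to lag in yaw.
- pan_handle (a point): Point on the centre line of the pan's grip, 125 mm from the pan's axis and 55 mm above its underside; axes as the pan's. The grip runs along x; pinch it across y.
- basket: Round steel basket with perforated floor, 120 mm across and 47 mm deep, about 0.15 kg, hanging loosely in the pan by a flange (146 mm across, underside 43 mm above the basket's underside) on the pan's rim; its origin is then 32 mm above the pan's. Origin: centre of its underside; z up. A stiff bail stands over it along its x: two uprights at x = +-63 mm and a crossbar, all fixed to the basket.
- basket_bail (a point): Middle of the bail's crossbar, 119 mm above the basket's underside; axes as the basket's. The bar is 131 mm long (x), 12 mm wide (y), 14 mm high (z), flat-sided; pinch it across y.
- teether: Coral ring teether, 52 mm across, hole 28 mm, 12 mm thick, 0.03 kg, lying loose on the basket's floor (3 mm thick). Origin: centre of its underside.
- cap: Mint plastic bottle cap, 28 mm across, 14 mm high, loose on the basket's floor. Origin: centre of its underside.
- food_box: Bystander: aluminium baby food container with hinged lid, 64 by 94 by 48 mm, loose on the shelf. Origin: centre of its underside.
- rattle: Bystander: beech block rattle, 50 by 50 by 50 mm, loose on the shelf. Origin: centre of its underside.
- feeding_bottle: Bystander: clear feeding bottle, 60 mm across, 150 mm tall, loose on the shelf. Origin: centre of its underside.
Not all that is in view belongs to the job. Several things have the shape of the basket; the one meant has the colours described above.

How it is judged:
On the way, in this order (a step that is already met when the one before it is completed fails the run):
1. the pan, with its basket seated in it, stands within 20 mm of the middle of the square mark and is still (horizontal distance between pan and mark_square below 0.02 m and linear speed of pan below 0.02 m/s and z of basket in the frame of pan below 0.04 m), for 0.2 s.
2. the basket is lifted out over the pan, its underside at least 20 mm above the rim, the pan still on the square mark (horizontal distance between pan and mark_square below 0.02 m and z of basket in the frame of pan above 0.095 m), for 0.2 s.
At the end, for the whole second after the job is handed in: The pan stands on the plate within 20 mm of the middle of the square mark; the fingers alone hold the basket over it, its underside 20 to 90 mm above the pan's rim, within 35 mm of the pan's axis, level within 7 degrees (0.12 rad) and still (under 20 mm/s and 0.2 rad/s), with teether and cap in it (all of step 2 and z of basket in the frame of pan below 0.165 m and horizontal distance between basket and pan below 0.035 m and angle between basket's own z axis and vertical below 0.12 rad and angle between pan's own z axis and vertical below 0.06 rad and linear speed of each of basket, pan below 0.02 m/s and angular speed of basket below 0.2 rad/s and contact force between the fingers and basket above 0.5 N and contact force between basket and pan below 0.05 N and z of pan in the frame of plate below 0.017 m and horizontal distance between teether and basket below 0.055 m and z of teether in the frame of basket between -0.005 and 0.04 m and horizontal distance between cap and basket below 0.06 m and z of cap in the frame of basket between -0.005 and 0.045 m); the arm keeps its last pose, push and grip.
It fails at once if the pan is lifted more than 8 mm off the plate or tipped more than 0.15 rad (z of pan in the frame of plate above 0.02 m or angle between pan's own z axis and vertical above 0.15 rad).
It fails at once if the basket is lifted out while the pan is not on the square mark (z of basket in the frame of pan above 0.06 m and horizontal distance between pan and mark_square above 0.03 m).
It fails at once if the basket is tipped more than 0.35 rad (angle between basket's own z axis and vertical above 0.35 rad).
It fails at once if a bystander is moved more than 25 mm (distance of any of food_box, rattle, feeding_bottle from where it was at the start of the episode above 0.025 m).
It also fails if it takes over 61 s, if anything falls off the work surface, if the arm or the gripper's body presses on something with over 40 N, if the wrist force passes 120 N, or if a joint passes its speed limit or range.

## Working session

There is one attempt and no reset: what is moved stays moved. The work goes in short steps, Python scripts to look and compute and a tool call to move; the robot and the scene stay as the last step left them, time stands still between calls to the robot, and variables do not carry over. Pictures are saved under pics/ and viewed, at most 10 in all, crops included, and the job is handed in when it is done.

Besides the shell and the picture viewer there is one more tool, called by a JSON object that holds its "op" and its "data", one argument or row to a line. servo_tool: Moves the arm, as the interface text tells. Scaled input: -1 to 1 covers 500 mm each way for a shift and 90 degrees each way for a turn. Its arguments: {"type":"object","properties":{"increments":{"type":"array"},"newtons":{"type":"number"}},"required":["increments"]}

```bash
mkdir -p pics; ls
cat > h.py <<'E'
import numpy as np, cv2
from scipy.spatial.transform import Rotation as R
from cell import arm
def cam(n):
    c=arm.camera_info(n)
    if n=='wrist':
        s=arm.get_state(); T=np.eye(4); T[:3,:3]=R.from_quat(s['tcp_rot']).as_matrix(); T[:3,3]=s['eef_pos']
        return c, T@np.array(c['hand_eye'])
    return c, np.array(c['world_from_camera'])
def ray(c,T,rc):
    d=np.array([(rc[1]-c['cx'])/c['fx'],(rc[0]-c['cy'])/c['fy'],1.]); return T[:3,3],T[:3,:3]@d
def at_z(c,T,rc,z):
    o,d=ray(c,T,rc); return o+d*(z-o[2])/d[2]
def at_d(c,T,rc,dep):
    o,d=ray(c,T,rc); return o+d*dep
E
python3 - <<'E'
from h import *
np.set_printoptions(precision=4,suppress=True)
s=arm.get_state(); print(s['eef_pos'],s['tcp_rot'],s['opening'],arm.pinch_z)
for n in ['scene','side']:
    im,d=arm.get_image(n); c,T=cam(n); cv2.imwrite(f'pics/{n}0.png',im); np.save(f'{n}0.npy',d)
    print(n,T,c['fx'],c['cx'],c['cy'])
    for t in ['pan','pan_handle','basket','basket_bail','mark_square','mark_round','plate','food_box','rattle','feeding_bottle']:
        for r in arm.place_of(n,t)[:4]:
            l=r['location']; k=d[min(399,max(0,int(l[0]))),min(639,max(0,int(l[1])))]
            print(t,np.round(l,1),round(r['confidence'],2),at_d(c,T,l,k))
E
```

```text
pics
[ 0.264  -0.5932  0.2304] [ 0.9781  0.2079 -0.0003 -0.0009] 0.9981835337120948 -0.0187
scene [[ 0.7914  0.3587 -0.4949  1.019 ]
 [ 0.6112 -0.4628  0.642  -0.6552]
 [ 0.0012 -0.8106 -0.5856  0.7261]
 [ 0.      0.      0.      1.    ]] 406.02261591678575 316.0531678342795 197.9856832632865
pan [286.5 308.4] 0.66 [ 0.6582 -0.2125  0.0889]
pan_handle [251.8 260.2] 0.86 [ 0.4954 -0.1877  0.0736]
basket [239.3 207.1] 0.97 [ 0.3376 -0.2175  0.0472]
basket [278.8 308.5] 0.64 [ 0.6198 -0.1647  0.0458]
basket_bail [235.8 308. ] 0.71 [ 0.6172 -0.1612  0.1695]
mark_round [284.5 308. ] 0.23 [ 0.6559 -0.2109  0.092 ]
plate [259.1 333.6] 0.79 [ 0.6458 -0.1057  0.0769]
food_box [370.4 229.5] 0.59 [ 0.6441 -0.4241  0.0443]
rattle [185.6 436.4] 0.93 [0.6729 0.413  0.0111]
rattle [258.8 334. ] 0.15 [ 0.6481 -0.1075  0.0806]
feeding_bottle [258.3 334.7] 0.71 [ 0.6489 -0.1061  0.0815]
feeding_bottle [172.3 391.5] 0.69 [0.5303 0.3799 0.0218]
side [[-0.998  -0.0537  0.0342  0.4693]
 [-0.0629  0.7492 -0.6594  0.6971]
 [ 0.0098 -0.6602 -0.751   0.9156]
 [ 0.      0.      0.      1.    ]] 395.27874618156983 316.82880214117654 198.62623768168336
pan [183.4 281.1] 0.58 [ 0.6132 -0.0793  0.0892]
pan [172.7 284.4] 0.31 [ 0.614  -0.1534  0.0589]
pan_handle [166.9 322.8] 0.62 [ 0.4976 -0.1711  0.0746]
basket [184.9 388.3] 0.82 [ 0.2868 -0.1841 -0.0029]
basket [175.7 285. ] 0.77 [ 0.612  -0.149   0.0504]
basket_bail [144.2 283. ] 0.98 [ 0.6126 -0.1568  0.1702]
basket_bail [156.7 393.9] 0.86 [ 0.2894 -0.1767  0.1256]
mark_square [213.5 290.4] 0.37 [ 0.5847 -0.0342  0.0099]
plate [214.2 288.7] 0.69 [ 0.5892 -0.0298  0.0117]
food_box [137.1 295.1] 0.88 [ 0.6018 -0.3529  0.0338]
food_box [172.1 284. ] 0.74 [ 0.6153 -0.1547  0.0601]
rattle [370.6 223.5] 0.95 [0.6748 0.4315 0.0482]
feeding_bottle [374.6 294.1] 0.56 [0.5229 0.4421 0.0882]
```

View pics/scene0.png

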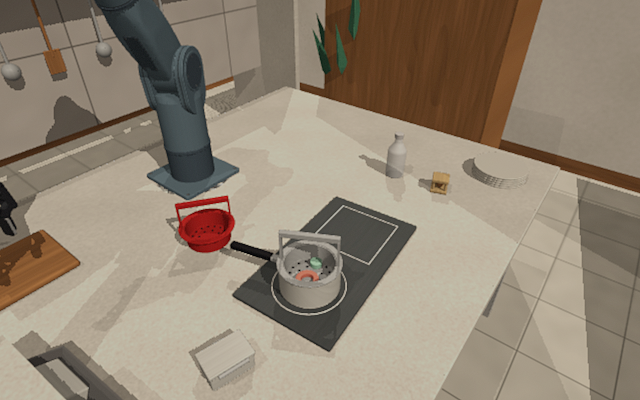

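View pics/side0.png

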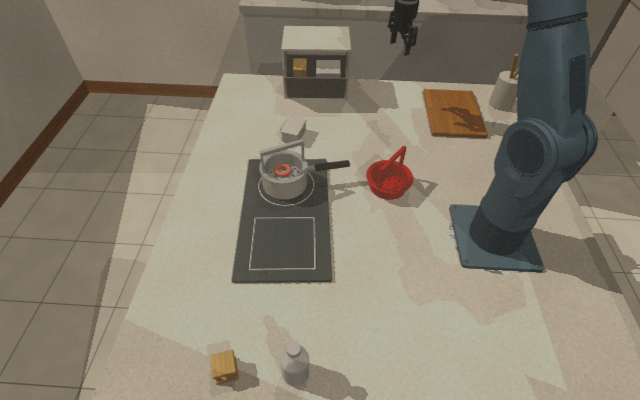

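The scene view shows the steel basket with coral ring and mint cap in the pan at about (308,265). The look-alike is the red basket at (207,230). The square mark is centred near (358,235), and the side view at (285,175) agrees. I choose the steel basket and will refine the measurements from depth and the painted lines.

Run:
```python
from h import *
np.set_printoptions(precision=4,suppress=True)
for n in ['scene','side']:
    im=cv2.imread(f'pics/{n}0.png'); d=np.load(f'{n}0.npy'); c,T=cam(n)
    v,u=np.mgrid[:400,:640]; P=np.stack([(u-c['cx'])/c['fx']*d,(v-c['cy'])/c['fy']*d,d],-1)@T[:3,:3].T+T[:3,3]
    X,Y,Z=P[...,0],P[...,1],P[...,2]; g=im.max(-1)
    # plate: dark
    m=((g<85)&(abs(Z-.012)<.012)&(X>.4)&(X<.85)&(abs(Y)<.45)&(d>0)).astype(np.uint8)
    k,l,st,_=cv2.connectedComponentsWithStats(cv2.morphologyEx(m,cv2.MORPH_CLOSE,np.ones((5,5))))
    i=1+st[1:,4].argmax(); pl=l==i
    pts=np.array([at_z(c,T,(a,b),.012)[:2] for a,b in zip(*np.where(pl))],np.float32)
    print(n,'plate',cv2.minAreaRect(pts))
    hull=cv2.convexHull(np.argwhere(pl)[:,::-1].astype(np.int32)); hm=np.zeros((400,640),np.uint8); cv2.fillConvexPoly(hm,hull,1)
    hm=cv2.erode(hm,np.ones((7,7)))
    w=(hm>0)&(g>110)&(Z<.03)&(Y>-.03)
    pts=np.array([at_z(c,T,(a,b),.012)[:2] for a,b in zip(*np.where(w))],np.float32)
    print(' square',len(pts),cv2.minAreaRect(pts))
    b=(Z>.15)&(Z<.185)&(abs(X-.617)<.12)&(abs(Y+.15)<.1)&(d>0)
    print(' bail',b.sum(),cv2.minAreaRect(P[b][:,:2].astype(np.float32)),np.median(Z[b]),P[b].mean(0))
    h=(g<70)&(Z>.045)&(Z<.09)&(X>.38)&(X<.56)&(abs(Y+.17)<.1)&(d>0)
    print(' handle',h.sum(),cv2.minAreaRect(P[h][:,:2].astype(np.float32)),P[h].mean(0),np.percentile(Z[h],95))
    r=(Z>.08)&(Z<.095)&(abs(X-.617)<.12)&(abs(Y+.15)<.11)&(d>0)
    print(' rim',r.sum(),cv2.minAreaRect(P[r][:,:2].astype(np.float32)))
s=arm.get_state(); print(R.from_quat(s['tcp_rot']).as_matrix())
```

```text
scene plate ((0.5986509323120117, -0.04780459403991699), (0.27045708894729614, 0.4588671922683716), 4.459770679473877)
 square 364 ((0.5925946235656738, 0.06811827421188354), (0.1785445213317871, 0.17983710765838623), 4.351027965545654)
 bail 508 ((0.6161803603172302, -0.15537488460540771), (0.13105113804340363, 0.01653064414858818), 27.038606643676758) 0.16860919231456217 [ 0.6185 -0.1569  0.1668]
 handle 339 ((0.4758109748363495, -0.19288107752799988), (0.11795741319656372, 0.017257755622267723), 15.940017700195312) [ 0.4739 -0.1962  0.0724] 0.07729410768379724
 rim 1170 ((0.6166869401931763, -0.15721404552459717), (0.14456726610660553, 0.1406886875629425), 26.764772415161133)
side plate ((0.6004191040992737, -0.03303387761116028), (0.2549990713596344, 0.4562637507915497), 4.401928901672363)
 square 339 ((0.5939640402793884, 0.06912374496459961), (0.17736287415027618, 0.17505060136318207), 4.055345058441162)
 bail 275 ((0.6163927316665649, -0.1513558328151703), (0.1307884156703949, 0.018148859962821007), 28.341379165649414) 0.16706728557698514 [ 0.6162 -0.1496  0.1652]
 handle 209 ((0.4699298143386841, -0.187063530087471), (0.10753969848155975, 0.02134641446173191), 10.637528419494629) [ 0.4739 -0.1841  0.0706] 0.07667698213745613
 rim 574 ((0.6162504553794861, -0.14955097436904907), (0.14360973238945007, 0.14173489809036255), 32.525760650634766)
[[ 0.9136  0.4067 -0.0001]
 [ 0.4067 -0.9136 -0.    ]
 [-0.0001 -0.     -1.    ]]
```

{"op": "servo_tool", "data": {
  "increments": [
    [0.06,-0.045,0,0,0,0.02,0],
    [0.13,-0.1,0,0,0,0.04,0],
    [0.2,-0.155,0,0,0,0.07,0],
    [0.27,-0.205,0,0,0,0.1,0],
    [0.34,-0.26,0,0,0,0.109,0]
  ]
}}

```text
time_s: 1.6
eef_pos: [0.3676, -0.4046, 0.2315]
tcp_rot: [0.992, 0.123, 0.0, 0.0]
ft_force: [2.2, -0.7, 0.1]
opening: 1.003
gripper_force: 0.0
```

```bash
cat >> h.py <<'E'
def to(p,yaw_deg):
    "increment (scaled) from present pose to TCP p, tool x at yaw, pointing down"
    s=arm.get_state(); A=R.from_quat(s['tcp_rot']); y=np.radians(yaw_deg)
    B=R.from_matrix(np.array([[np.cos(y),np.sin(y),0],[np.sin(y),-np.cos(y),0],[0,0,-1]]))
    print('pose',np.round(s['eef_pos'],4),'t',s['time_s'])
    print('inc',np.round(A.inv().apply(np.array(p)-s['eef_pos'])/.5,4),np.round((A.inv()*B).as_rotvec()/(np.pi/2),4))
E
python3 -c "
from h import *
to([.4905,-.1854,.2],14.2)"
```

```text
pose [ 0.3676 -0.4046  0.2315] t 1.6
inc [ 0.3452 -0.3653  0.0629] [ 0.0004 -0.0002 -0.0012]
```

{"op": "servo_tool", "data": {
  "increments": [
    [0.065,-0.07,0.0,0,0,0,0],
    [0.13,-0.14,0.0,0,0,0,0],
    [0.2,-0.21,0.0,0,0,0,0],
    [0.265,-0.28,0.0,0,0,0,0],
    [0.32,-0.34,0.0,0,0,0,0]
  ]
}}

```text
time_s: 2.1
eef_pos: [0.4814, -0.1992, 0.2316]
tcp_rot: [0.992, 0.124, 0.0, -0.0]
ft_force: [0.8, -1.1, -0.4]
opening: 1.002
gripper_force: 0.0
```

{"op": "servo_tool", "data": {
  "increments": [
    [0.025,-0.025,0.03,0,0,0,0],
    [0.025,-0.025,0.06,0,0,0,0],
    [0.025,-0.025,0.06,0,0,0,0]
  ]
}}

```text
time_s: 2.4
eef_pos: [0.4883, -0.1857, 0.1998]
tcp_rot: [0.992, 0.124, -0.002, -0.001]
ft_force: [-0.4, 0.6, 0.5]
opening: 1.002
gripper_force: 0.0
```

Run:
```python
from h import *
np.set_printoptions(precision=4,suppress=True)
c,T=cam('wrist'); im,d=arm.get_image('wrist'); cv2.imwrite('pics/w1.png',im)
v,u=np.mgrid[:400,:640]; P=np.stack([(u-c['cx'])/c['fx']*d,(v-c['cy'])/c['fy']*d,d],-1)@T[:3,:3].T+T[:3,3]
X,Y,Z=P[...,0],P[...,1],P[...,2]
h=(Z>.068)&(Z<.085)&(X>.38)&(X<.53)&(abs(Y+.18)<.06)&(d>0)
print(h.sum(),cv2.minAreaRect(P[h][:,:2].astype(np.float32)) if h.sum() else 0,np.median(Z[h]))
print(arm.place_of('wrist','pan_handle'))
to([.4905,-.1854,.2],14.2)
```

```text
2208 ((0.4748839735984802, -0.19209878146648407), (0.11646761745214462, 0.017792681232094765), 14.79942798614502) 0.07453118858748572
[{'location': [181.8, 316.9], 'confidence': 0.76}]
pose [ 0.4891 -0.1872  0.2015] t 2.5
inc [ 0.0037 -0.0028  0.0029] [ 0.      0.0003 -0.0006]
```

View pics/w1.png

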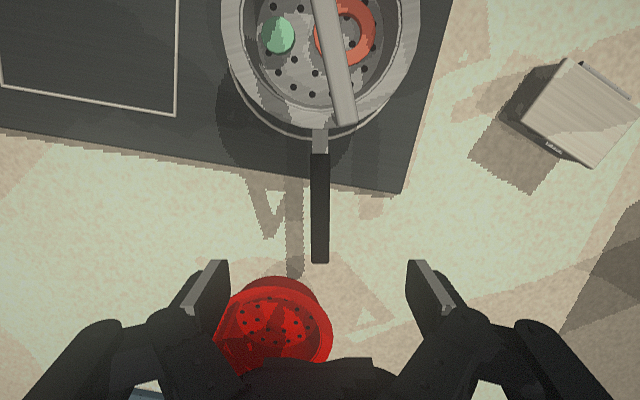

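The wrist view shows the handle centred at columns 311–329. The steel basket with mint cap (280,35) and coral ring (350,30) is above it, and the red look-alike is below at (275,325). The handle line lies within 1 mm of the tool, so I descend.

{"op": "servo_tool", "data": {
  "increments": [
    [0.0,0.002,0.07,0,0,0,0],
    [0.0,0.002,0.14,0,0,0,0],
    [0.0,0.002,0.21,0,0,0,0],
    [0.0,0.002,0.27,0,0,0,0],
    [0.0,0.002,0.306,0,0,0,0]
  ]
}}

```text
time_s: 3.0
eef_pos: [0.4888, -0.1885, 0.047]
tcp_rot: [0.992, 0.123, -0.001, -0.0]
ft_force: [0.3, -0.5, 0.3]
opening: 0.996
gripper_force: 0.0
```

{"op": "servo_tool", "data": {
  "increments": [
    [0,0,0,0,0,0,120],
    [0,0,0,0,0,0,200],
    [0,0,0,0,0,0,255],
    [0,0,0,0,0,0,255],
    [0,0,0,0,0,0,255]
  ],
  "newtons": 60
}}

```text
time_s: 3.5
eef_pos: [0.49, -0.1878, 0.0493]
tcp_rot: [0.992, 0.124, 0.001, 0.0]
ft_force: [-1.9, -0.6, 7.3]
opening: 0.201
gripper_force: 60.2
```

{"op": "servo_tool", "data": {
  "increments": [
    [0,0,0,0,0,0,255],
    [0,0,0,0,0,0,255],
    [0,0,0,0,0,0,255]
  ]
}}

```text
time_s: 3.8
eef_pos: [0.4901, -0.1879, 0.0493]
tcp_rot: [0.992, 0.124, 0.001, 0.0]
ft_force: [-2.0, 0.0, 7.2]
opening: 0.198
gripper_force: 60.3
```

```bash
python3 -c "
from h import *
s=arm.get_state(); p=s['eef_pos']
to([p[0]-.0232,p[1]+.2222,p[2]],14.2)"
```

```text
pose [ 0.4901 -0.1879  0.0493] t 3.8
inc [ 6.410e-02 -4.422e-01 -3.000e-04] [ 0.0005 -0.0007  0.0001]
```

{"op": "servo_tool", "data": {
  "increments": [
    [0.0,0.0,-0.002,0,0,0,255],
    [0.002,-0.015,-0.002,0,0,0,255],
    [0.006,-0.04,-0.002,0,0,0,255],
    [0.01,-0.068,-0.002,0,0,0,255],
    [0.014,-0.096,-0.002,0,0,0,255]
  ]
}}

```text
time_s: 4.3
eef_pos: [0.4847, -0.139, 0.0496]
tcp_rot: [0.992, 0.123, 0.0, 0.0]
ft_force: [0.6, -4.8, 1.8]
opening: 0.196
gripper_force: 59.7
```

{"op": "servo_tool", "data": {
  "increments": [
    [0.004,-0.028,0,0,0,0,255],
    [0.008,-0.056,0,0,0,0,255],
    [0.012,-0.084,0,0,0,0,255],
    [0.016,-0.112,0,0,0,0,255],
    [0.02,-0.14,0,0,0,0,255]
  ]
}}

```text
time_s: 4.8
eef_pos: [0.477, -0.0682, 0.0495]
tcp_rot: [0.992, 0.123, 0.0, 0.0]
ft_force: [1.1, -5.3, 4.0]
opening: 0.2
gripper_force: 59.9
```

{"op": "servo_tool", "data": {
  "increments": [
    [0.004,-0.028,0,0,0,0,255],
    [0.008,-0.056,0,0,0,0,255],
    [0.012,-0.084,0,0,0,0,255],
    [0.016,-0.112,0,0,0,0,255],
    [0.02,-0.14,0,0,0,0,255]
  ]
}}

```text
time_s: 5.3
eef_pos: [0.4692, 0.0018, 0.0495]
tcp_rot: [0.992, 0.123, -0.0, 0.0]
ft_force: [1.5, -6.2, 4.0]
opening: 0.197
gripper_force: 60.0
```

{"op": "servo_tool", "data": {
  "increments": [
    [0.004,-0.025,0,0,0,0,255],
    [0.008,-0.05,0,0,0,0,255],
    [0.01,-0.066,0,0,0,0,255],
    [0.01,-0.066,0,0,0,0,255],
    [0.01,-0.066,0,0,0,0,255]
  ]
}}

```text
time_s: 5.8
eef_pos: [0.4658, 0.0364, 0.0494]
tcp_rot: [0.992, 0.125, -0.0, -0.001]
ft_force: [-1.5, 1.8, 5.5]
opening: 0.201
gripper_force: 60.1
```

```bash
cat > m.py <<'E'
from h import *
import sys
np.set_printoptions(precision=4,suppress=True)
tag=sys.argv[1]
for n in sys.argv[2:]:
    c,T=cam(n); im,d=arm.get_image(n); cv2.imwrite(f'pics/{n}{tag}.png',im)
    v,u=np.mgrid[:400,:640]; P=np.stack([(u-c['cx'])/c['fx']*d,(v-c['cy'])/c['fy']*d,d],-1)@T[:3,:3].T+T[:3,3]
    X,Y,Z=P[...,0],P[...,1],P[...,2]; near=(np.hypot(X-.5933,Y-.0687)<.1)&(d>0)
    for k,(a,b) in dict(bail=(.155,.18),rim=(.08,.093)).items():
        m=near&(Z>a)&(Z<b)
        if m.sum()>30: print(n,k,m.sum(),cv2.minAreaRect(P[m][:,:2].astype(np.float32)),np.median(Z[m]))
    for r in arm.place_of(n,'basket_bail')[:2]: print(n,'bail net',r['location'],r['confidence'],at_z(c,T,r['location'],.163))
s=arm.get_state(); print(s['time_s'],s['eef_pos'],s['ft_force'])
E
python3 m.py 2 scene side
```

```text
scene bail 361 ((0.5922712683677673, 0.06794489175081253), (0.1298421323299408, 0.015262151136994362), 27.834501266479492) 0.1676715608848226
scene rim 734 ((0.5910943746566772, 0.06942277401685715), (0.14303532242774963, 0.14636535942554474), 29.122682571411133) 0.09059042667293699
scene bail net [185.5, 356.7] 0.64 [0.5903 0.0656 0.163 ]
scene bail net [203.0, 204.7] 0.61 [ 0.3504 -0.2123  0.163 ]
side bail 351 ((0.5785735249519348, 0.06832244992256165), (0.15749220550060272, 0.028335971757769585), 19.941240310668945) 0.16817696845643726
side rim 601 ((0.5890474915504456, 0.07363775372505188), (0.14496135711669922, 0.13557396829128265), 61.2973518371582) 0.09005340804657813
side bail net [204.3, 283.0] 0.84 [0.5868 0.0612 0.163 ]
side bail net [157.3, 392.9] 0.74 [ 0.3009 -0.1326  0.163 ]
6.0 [0.4658 0.0364 0.0494] [-0.9117  2.1604  5.9615]
```

The pan sits about 3 mm from the square's centre, with yaw kept. I release and rise.

{"op": "servo_tool", "data": {
  "increments": [
    [0,0,0,0,0,0,150],
    [0,0,0,0,0,0,80],
    [0,0,0,0,0,0,0],
    [0,0,0,0,0,0,0],
    [0,0,0,0,0,0,0]
  ]
}}

```text
time_s: 6.5
eef_pos: [0.4662, 0.0344, 0.0492]
tcp_rot: [0.992, 0.124, -0.0, -0.0]
ft_force: [-0.5, 0.0, 0.1]
opening: 0.998
gripper_force: 0.0
```

{"op": "servo_tool", "data": {
  "increments": [
    [0,0,-0.04,0,0,0,0],
    [0,0,-0.11,0,0,0,0],
    [0,0,-0.19,0,0,0,0],
    [0,0,-0.27,0,0,0,0],
    [0,0,-0.35,0,0,0,0]
  ]
}}

```text
time_s: 7.0
eef_pos: [0.4659, 0.0343, 0.2259]
tcp_rot: [0.992, 0.123, -0.0, -0.0]
ft_force: [1.9, 0.5, -0.5]
opening: 0.998
gripper_force: 0.0
```

{"op": "servo_tool", "data": {
  "increments": [
    [0,0,-0.04,0,0,0,0],
    [0,0,-0.04,0,0,0,0]
  ]
}}

```text
time_s: 7.2
eef_pos: [0.4683, 0.0346, 0.2473]
tcp_rot: [0.992, 0.123, 0.003, 0.0]
ft_force: [0.2, -0.0, 0.4]
opening: 0.998
gripper_force: 0.0
```

```bash
python3 m.py 3 scene wrist; python3 -c "
from h import *
to([.592,.0690,.20],28)"
```

```text
scene bail 355 ((0.59160977602005, 0.06901085376739502), (0.12962789833545685, 0.017693663015961647), 27.9825439453125) 0.16780739859099103
scene rim 734 ((0.5922468900680542, 0.06975312530994415), (0.14226754009723663, 0.1459723711013794), 8.65758991241455) 0.09067886568825378
scene bail net [205.4, 205.0] 0.93 [ 0.3583 -0.218   0.163 ]
scene bail net [183.1, 357.3] 0.83 [0.5856 0.0755 0.163 ]
wrist bail 2340 ((0.5682818293571472, 0.05534020811319351), (0.07731632888317108, 0.01203922275453806), 28.203771591186523) 0.16963727244197752
wrist rim 5954 ((0.5727676153182983, 0.06314970552921295), (0.10512325167655945, 0.14477741718292236), 14.060179710388184) 0.09051927276337643
wrist bail net [19.7, 312.1] 0.77 [0.5918 0.0683 0.163 ]
wrist bail net [174.9, 317.0] 0.38 [0.4936 0.0403 0.163 ]
7.4 [0.4654 0.0343 0.2429] [-0.5191 -0.2583 -0.0198]
pose [0.4654 0.0343 0.2429] t 7.4
inc [ 0.2628 -0.0053  0.0851] [-0.0004  0.0016 -0.1535]
```

View pics/wrist3.png

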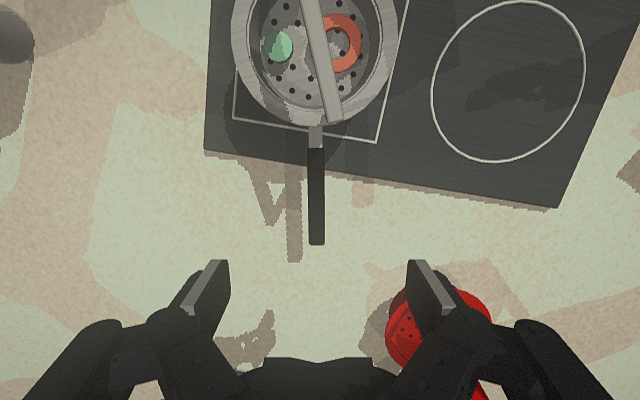

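The wrist view shows the pan inside the square outline, with ring (345,45) and cap (280,45) in the steel basket and the bail bar running (305,0)–(335,120). All bail measurements agree on (0.592, 0.0685), yaw 28°.

{"op": "servo_tool", "data": {
  "increments": [
    [0.07,-0.001,0.0,0,0,-0.04,0],
    [0.15,-0.003,0.01,0,0,-0.09,0],
    [0.22,-0.004,0.03,0,0,-0.13,0],
    [0.263,-0.005,0.06,0,0,-0.154,0],
    [0.263,-0.005,0.07,0,0,-0.154,0]
  ]
}}

```text
time_s: 7.9
eef_pos: [0.5937, 0.0699, 0.2057]
tcp_rot: [0.97, 0.243, -0.002, -0.001]
ft_force: [-1.1, -0.2, -0.6]
opening: 1.0
gripper_force: 0.0
```

```bash
python3 -c "
from h import *
to([.592,.0683,.144],28.1)"
```

```text
pose [0.5937 0.0699 0.2057] t 7.9
inc [-0.0041  0.0016  0.1234] [-0.0013  0.0021  0.0005]
```

{"op": "servo_tool", "data": {
  "increments": [
    [-0.003,0.001,0.03,0,0,0,0],
    [-0.003,0.001,0.07,0,0,0,0],
    [-0.003,0.001,0.11,0,0,0,0],
    [-0.003,0.001,0.124,0,0,0,0],
    [-0.003,0.001,0.124,0,0,0,0]
  ]
}}

```text
time_s: 8.4
eef_pos: [0.5905, 0.0676, 0.1458]
tcp_rot: [0.97, 0.242, -0.002, -0.0]
ft_force: [-0.9, 0.2, 0.3]
opening: 0.998
gripper_force: 0.0
```

{"op": "servo_tool", "data": {
  "increments": [
    [0,0,0,0,0,0,100],
    [0,0,0,0,0,0,170],
    [0,0,0,0,0,0,220],
    [0,0,0,0,0,0,255],
    [0,0,0,0,0,0,255]
  ],
  "newtons": 60
}}

```text
time_s: 8.9
eef_pos: [0.5923, 0.0681, 0.1476]
tcp_rot: [0.97, 0.242, 0.0, -0.0]
ft_force: [-1.9, 2.4, 1.9]
opening: 0.149
gripper_force: 1.2
```

{"op": "servo_tool", "data": {
  "increments": [
    [0,0,0,0,0,0,255],
    [0,0,0,0,0,0,255],
    [0,0,0,0,0,0,255]
  ]
}}

```text
time_s: 9.2
eef_pos: [0.5923, 0.0681, 0.1476]
tcp_rot: [0.97, 0.242, 0.0, -0.0]
ft_force: [-1.1, 1.4, 3.7]
opening: 0.127
gripper_force: 61.2
```

```bash
python3 m.py 4 scene
```

```text
scene bail 371 ((0.5956754088401794, 0.06116282939910889), (0.1300991326570511, 0.027890585362911224), 28.093395233154297) 0.16808755926143193
scene rim 701 ((0.5916113257408142, 0.06715855747461319), (0.14264726638793945, 0.1450808346271515), 77.61109161376953) 0.09069558596971428
scene bail net [186.7, 358.8] 0.7 [0.5973 0.0643 0.163 ]
scene bail net [259.9, 334.5] 0.59 [ 0.698  -0.1794  0.163 ]
9.3 [0.5923 0.0682 0.1476] [-1.3657  0.4918  4.8051]
```

Held: opening 0.127 is about 11 mm, which matches the 12 mm bar. Now I lift straight up by about 93 mm.

{"op": "servo_tool", "data": {
  "increments": [
    [0,0,-0.006,0,0,0,255],
    [0,0,-0.016,0,0,0,255],
    [0,0,-0.03,0,0,0,255],
    [0,0,-0.046,0,0,0,255],
    [0,0,-0.062,0,0,0,255]
  ]
}}

```text
time_s: 9.8
eef_pos: [0.5923, 0.0679, 0.1791]
tcp_rot: [0.97, 0.242, 0.0, 0.0]
ft_force: [0.4, -0.5, -2.0]
opening: 0.124
gripper_force: 60.5
```

{"op": "servo_tool", "data": {
  "increments": [
    [0,0,-0.016,0,0,0,255],
    [0,0,-0.034,0,0,0,255],
    [0,0,-0.052,0,0,0,255],
    [0,0,-0.07,0,0,0,255],
    [0,0,-0.088,0,0,0,255]
  ]
}}

```text
time_s: 10.3
eef_pos: [0.5922, 0.068, 0.2231]
tcp_rot: [0.97, 0.242, 0.0, 0.0]
ft_force: [-0.4, -0.3, -1.9]
opening: 0.123
gripper_force: 60.5
```

{"op": "servo_tool", "data": {
  "increments": [
    [0,0,-0.014,0,0,0,255],
    [0,0,-0.026,0,0,0,255],
    [0,0,-0.034,0,0,0,255],
    [0,0,-0.036,0,0,0,255],
    [0,0,-0.036,0,0,0,255]
  ]
}}

```text
time_s: 10.8
eef_pos: [0.5921, 0.0679, 0.2402]
tcp_rot: [0.97, 0.242, -0.0, -0.0]
ft_force: [-0.7, 0.1, -1.0]
opening: 0.13
gripper_force: 60.5
```

{"op": "servo_tool", "data": {
  "increments": [
    [0,0,0,0,0,0,255],
    [0,0,0,0,0,0,255],
    [0,0,0,0,0,0,255],
    [0,0,0,0,0,0,255],
    [0,0,0,0,0,0,255]
  ]
}}

```text
time_s: 11.3
eef_pos: [0.5921, 0.0679, 0.2402]
tcp_rot: [0.97, 0.242, -0.0, 0.0]
ft_force: [-0.3, -0.8, -1.3]
opening: 0.12
gripper_force: 60.5
```

Run:
```python
from h import *
a,_=arm.get_image('scene'); b,_=arm.get_image('side')
o=np.hstack([cv2.resize(a[100:300,250:450],(390,390)),cv2.resize(b[120:320,190:390],(390,390))]); cv2.imwrite('pics/f.png',o)
s=arm.get_state(); print(s['time_s'],s['eef_pos'],s['ft_force'],s['gripper_force'],np.abs(s['dq']).max())
```

```text
11.4 [0.59213408 0.06794652 0.24023701] [ 0.2736185  0.3120934 -1.5123405] 60.532082319259644 0.00785158548573308
```

View pics/f.png

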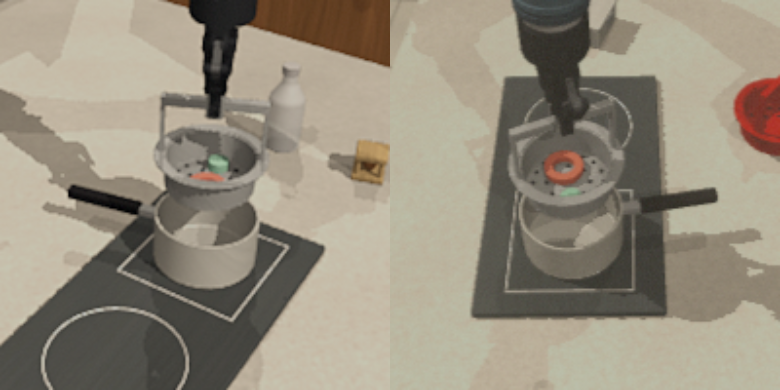

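The basket hangs level above the pan, at (210,165) in the left crop and (567,170) in the right. Ring and cap are inside, and the pan is centred in the square.

```bash
python3 -c "
from cell import arm
print(arm.finish_job())"
```

```text
the job is handed in; nothing more can be done
None
```

I handed in the job with the pan about 3 mm from the middle of the square mark and the basket held level and still about 5 cm above its rim, teether and cap inside. It took 11.4 s of the 61 s allowed; the judge's verdict was not shown.

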